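Shut and latch the gate of the test bay

ROBOT

A 6-joint arm with a two-finger parallel gripper is mounted at the origin on the work surface; the furniture and walls round the work are solid. World frame = base frame: x ahead of the robot, y to its left, z up, the work surface at z = 0. Lengths are in m, angles in rad, forces in N, time in s.
With the tool pointing down it reaches from about 0.35 to 0.975 m from the base axis. Payload 4.9 kg.
Tool frame: the origin (TCP) lies at the very end of the fingers, on their centre line; the grasp point (between the pads) lies 19 mm behind it; z points along the fingers, x is the direction in which the jaws open and shut, and the axes are right-handed (so a half turn about z gives the same grasp; the last joint's range is limited). The gripper opens to 85 mm and grips with 20 to 120 N. Pads are 22 mm wide; open, the fingers measure 114 mm over their backs; the gripper's body (76 mm by 85 mm) begins 54 mm behind the grasp point. The pads swing forward as they close: fully open they stand 13 mm farther back than shut.
Start: joints at [-0.907, 0.053, 1.613, -0, 1.476, -0.119], TCP at [0.441, -0.443, 0.231] pointing down, gripper open.
Joint ranges: [-3.01, 3.01], [-1.01, 2.22], [0.06, 2.58], [-1.02, 4.17], [0.09, 2.62], [-3.14, 3.14]. Speed limits (rad/s): [2.57, 2.57, 3.14, 3.14, 3.14, 3.14].

INTERFACE

Orientations are given as a unit quaternion [w, x, y, z].
In Python, from plant import manip, imaging gives the robot as it stands.
- The arm moves only by the shell command python3 -m pendant 'ROWS'. ROWS is JSON, a list that holds one entry, the list of rows, each a list of 7 numbers: the turn, a rotation vector about the world's x, y, z in units of pi rad (1.0 is pi rad), then the shift along the world's x, y, z in units of 250 mm (1.0 is 250 mm), then the opening, from 0 (shut) to 1 (fully open). In form: [[[ax, ay, az, tx, ty, tz, claw], ...]]. A call has 1 to 20 rows; each row shifts and turns the commanded pose from where the row before left it; what a row does not reach is not made up. A row lasts 1/8 s, in which the tool goes at most 62.5 mm and 10.7 degrees, less where a joint would pass 70% of its speed; a pose out of reach is approached as far as the arm can. A call with a number of a shift or a turn outside -1 to 1 is refused whole. A call with a gripper value outside its range is refused whole. The fingers move at their own pace and stop on an object; the grip force is fixed at half the most. Time passes only in rows, so rows that do not move let the fingers close. It gives the time, the measured TCP pose, the force and the opening at its end, in the units of the state.
- manip.state(): the state, without advancing time (a new reading comes with each control period).
- imaging.grab_frame(name): name is "side" or "top"; returns a dict with "frame" (384x512x3 uint8, blue, green, red), "mtx" (3x3 intrinsics, pixels), "k1" (the pictures are not rectified: a ray, as slopes to the right and down, at radius r is drawn at 1 + k1 r^2 times it, then the intrinsics apply), "world_to_cam" (4x4, takes a point from world to camera coordinates). Camera axes: x right, y down, z forward; pixel columns grow to the right and rows downward; lengths in m; the calibration is good to about 2 mm. A picture is of the moment at which its call begins. There is no depth.
- manip.job_done(): hands the job in, once; it reports no verdict.
The state is a dict: "time": time; "joint_pos": joint angles; "joint_vel": joint speeds; "joint_efforts": joint torques, N m; "tool_pos": TCP position; "tool_rot": TCP orientation; "contact_force": force on the tool from outside, world axes, zero at the start; "ft_torque": the same for the moment, N m; "gripper_width": opening from 0.0 (shut) to 1.0 (fully open).
Only numpy, scipy, OpenCV 4.12 (cv2) and the standard library are available. Lean on these libraries where they do the work, as an engineer would, in place of code of your own. Each camera call takes 0.05 s, during which the arm holds its last target. There are 200 camera calls.

TASK

The gate of the small test bay stands ajar. Lift its gravity latch bar so that it passes over the lip of the keeper, swing the gate home against the keeper's sprung pad, and let the bar drop down behind the lip so that it holds the gate shut. Press gently, never jamming the gate or its bar against the keeper, and leave the things lying round about where they are.

Things in the scene. Friction and masses are not known exactly. Their poses are not given: they have to be found in the camera images.
- bay: Test bay: grey base plate 130 x 200 x 12 mm, fixed to the bench, low clear walls (68 mm high, corner posts 76 mm) on three sides, a circuit board inside. Origin at the centre of its underside, on the bench. Its -x side is the gate side (outside is -x, inside +x); its y axis runs along the shut gate, hinge at +y, keeper at -y.
- hinge (a point): Point on the upright hinge axis of the gate, at the top of the base plate (in the bay's frame x -35, y +90, z 12 mm). The pin stands up to 90 mm above the bench.
- gate (a joint): Opening angle of the gate, rad: 0 = parallel to the bay's y axis, positive = open to the bay's -x side (turning clockwise from above); range -0.12 to 1.0. Latched it reads -0.065 to +0.062, depending on how the keeper is set; with the bar still outside the lip at least 0.08. Stiff hinge (0.08 N m friction and 0.6 N m s/rad damping): it stays where it is left.
- gate_edge (a point): Top of the gate's free edge. The gate is a metal-framed clear panel 12 mm thick, from the hinge to 150 mm from it, 18 to 84 mm above the bench. The gate's frame meant below: origin on the hinge axis at bench level, -y along the gate to this edge, -x outward, z up (the bay's directions at gate angle 0). This point: x 0, y -150, z 84 mm.
- pivot (a point): Pivot of the latch bar on the gate's outer face, in the gate's frame at x -13, y -35, z 66 mm. Its axis is square to the gate.
- latch_bar (a joint): Angle of the latch bar about its pivot, rad: 0 = down, level on its rest pin; positive = free end raised, at most 0.40. It falls by its own weight. 0.10 just clears the keeper's lip; 0.15 to 0.25 is comfortable, and there the bar still meets the sprung pad.
- bar_end (a point): Point on the bar's centre line 135 mm from the pivot (170 mm from the hinge axis along the gate), where the bar goes into the keeper. The bar is a steel strip 8 mm thick (square to the gate), 14 mm high, about 0.25 kg (varies by 30 %), from 13 mm behind the pivot to 153 mm beyond it, past the gate's free edge. Moves with the bar.
- tab (a point): Middle of the graspable part of the bar's upright steel thumb tab, 10 mm thick (square to the gate), 22 mm wide (along the gate), ending 15 mm above this point. Bar down, this point is in the gate's frame at x -13, y -120, z 115 mm: 85 mm from the pivot along the bar, 49 mm above the bar's centre line, 31 mm above the gate's top. Moves with the bar.
- keeper_post: Fixed dark post 36 x 24 x 28 mm; origin at the centre of its underside, on the base plate. It carries the steel keeper, an upward open channel 18 mm wide along the gate: outer lip, then sprung pad. The keeper is set through slots: along the bay's x it stands up to 10 mm either way of its nominal place, not measured. Gate and bar must not press on it with more than 18 N.
- lip_nominal (a point): Top inner edge of the keeper's outer lip at its nominal place (true place up to 10 mm off along the bay's x). The lip is 16 mm thick towards -x, square, slick (friction about 0.1), its top 69 mm above the bench: 10 mm above the underside of the lowered bar, which must drop between lip and pad.
- pad_nominal (a point): Face of the white sprung pad at the keeper's nominal place (moves with the keeper), slick, 51 to 113 mm above the bench, only 5 mm inside the lip. The bar (8 mm) must press it in 3 mm to drop; it is solid after 6.5 mm. Force on it 1.5 N at touch, 6 N where the bar clears the lip, 11 N when solid; at the tab 1.4 times that (8.5 to 16 N).
- keeper_mid (a point): Where the middle of the latched bar lies, held against the lip by the pad, with the keeper at its nominal place (bay's x -48, y -80, z 66 mm). The true keeper is up to 10 mm off along the bay's x.
- elec_tape: Bystander: black roll of tape 58 mm across, 19 mm high, lying in the bay. Origin at the centre of its underside.
- tip_jar: Bystander: clear jar with a lid, 65 mm across, 99 mm high. Origin at the centre of its underside.
- wire_reel: Bystander: wire reel with black flanges, 77 x 71 x 42 mm. Origin at the centre of its underside.
- side_cutter: Bystander: side cutters 52 x 154 x 13 mm lying on the bench. Origin at the centre of the underside.

How it is judged:
On the way, in this order (a step that is already met when the one before it is completed fails the run):
1. the bar is lifted above the lip while the gate is still outside the keeper (value of joint latch_bar above 0.08 rad and value of joint gate above 0.075 rad), for 0.1 s.
2. the gate is swung home with the bar still up (value of joint latch_bar above 0.05 rad and value of joint gate below 0.07 rad), for 0.05 s.
At the end, for the whole second after the job is handed in: The gate is shut (angle below 0.07 rad, which only a bar behind the lip allows) and the bar is fully down behind the lip (bar angle below 0.03 rad), both at rest (value of joint latch_bar below 0.03 rad and value of joint gate between -0.09 and 0.07 rad and velocity of joint gate between -0.05 and 0.05 rad/s and velocity of joint latch_bar between -0.1 and 0.1 rad/s); the robot touches nothing.
It fails at once if the gate or its bar is pressed against the keeper with more than 18 N (contact force between gate and keeper_post above 18 N).
It fails at once if a bystander (tape roll, jar, reel or side cutters) is moved more than 30 mm (distance of any of elec_tape, tip_jar, wire_reel, side_cutter from where it was at the start of the episode above 0.03 m).
It also fails if it takes over 64 s, if anything falls off the work surface, if the arm or the gripper's body presses on something with over 40 N, if the wrist force passes 120 N, or if a joint passes its speed limit or range.

## Working session

There is one attempt and no reset: what is moved stays moved. The work goes in short steps, Python scripts to look and compute and a shell command to move; the robot and the scene stay as the last step left them, time stands still between calls to the robot, and variables do not carry over. Pictures are saved under pics/ and viewed, about 8 in all and at most 12, crops included, and the job is handed in when it is done.

```bash
mkdir -p pics; ls; cat > h.py <<'E'
import numpy as np, cv2
from plant import manip, imaging
def grab(n,save=None):
    f=imaging.grab_frame(n)
    if save: cv2.imwrite(save,f["frame"])
    return f
def ray(f,u,v):
    K=np.array(f["mtx"]);T=np.array(f["world_to_cam"])
    x=(u-K[0,2])/K[0,0];y=(v-K[1,2])/K[1,1]
    xd=np.array([x,y]);s=xd.copy()
    for _ in range(20): s=xd/(1+f["k1"]*(s@s))
    d=T[:3,:3].T@np.array([s[0],s[1],1]);o=-T[:3,:3].T@T[:3,3]
    return o,d
def atz(f,u,v,z):
    o,d=ray(f,u,v);return o+d*(z-o[2])/d[2]
def proj(f,p):
    K=np.array(f["mtx"]);T=np.array(f["world_to_cam"])
    c=T[:3,:3]@np.array(p)+T[:3,3];s=c[:2]/c[2];s=s*(1+f["k1"]*(s@s))
    return np.array([K[0,0]*s[0]+K[0,2],K[1,1]*s[1]+K[1,2]])
def tri(f1,p1,f2,p2):
    o1,d1=ray(f1,*p1);o2,d2=ray(f2,*p2)
    a=np.linalg.lstsq(np.c_[d1,-d2],o2-o1,rcond=None)[0]
    A=o1+a[0]*d1;B=o2+a[1]*d2
    return (A+B)/2,np.linalg.norm(A-B)
E
python3 - <<'E'
from h import *
for n in("top","side"):
    f=grab(n,f"pics/{n}0.png");o,_=ray(f,0,0);print(n,o.round(3),f["mtx"],f["k1"])
s=manip.state();print(s)
E
```

```text
pics
top [ 0.213 -0.027  1.206] [[438.48136918   0.         260.66568988]
 [  0.         438.48136918 187.57867996]
 [  0.           0.           1.        ]] -0.03177387953123667
side [-0.067  0.814  0.655] [[370.67155948   0.         254.93816751]
 [  0.         370.67155948 186.9617953 ]
 [  0.           0.           1.        ]] -0.046023708487968516
{'time': 0.1, 'joint_pos': array([-9.06991398e-01,  5.32942234e-02,  1.61416394e+00,  5.97282739e-06,
        1.47601928e+00, -1.18988770e-01]), 'joint_vel': array([-0.00023441, -0.00041876, -0.00356546, -0.00065952, -0.00073676,
        0.00138051]), 'joint_efforts': array([ 4.86722874e-04, -3.94905281e+01, -3.71361923e+01, -9.54743723e-05,
        3.92482529e-03, -1.07255269e-05]), 'tool_pos': array([ 0.44044093, -0.44263132,  0.23017954]), 'tool_rot': array([-4.65103010e-04,  9.23379887e-01, -3.83886306e-01, -8.19631669e-04]), 'contact_force': array([-0.08486359,  0.45255228, -0.22701315]), 'ft_torque': array([ 0.00774933, -0.03720421,  0.00719261]), 'gripper_width': 0.9953411982538478}
```

View pics/top0.png

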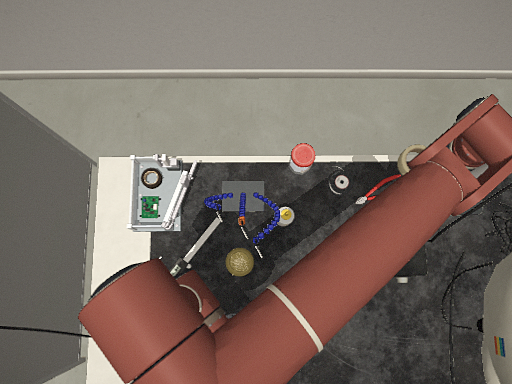

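View pics/side0.png

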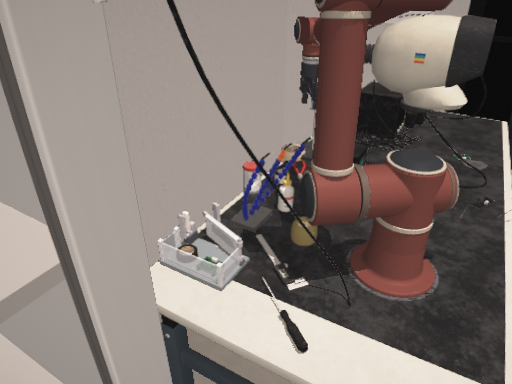

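Top view: the bay is at about (157,192), its gate on the right side at about (180,195). Side view: the bay is at about (205,245). I'll enlarge both.

```bash
python3 - <<'E'
from h import *
a=cv2.imread("pics/top0.png")[146:240,122:222];a=cv2.resize(a,None,fx=6,fy=6,interpolation=cv2.INTER_CUBIC);cv2.imwrite("pics/ct.png",a)
a=cv2.imread("pics/side0.png")[195:290,150:255];a=cv2.resize(a,None,fx=6,fy=6,interpolation=cv2.INTER_CUBIC);cv2.imwrite("pics/cs.png",a)
f=grab("top")
for p in((157,192),(180,157),(132,157)):print(p,atz(f,*p,.012))
E
```

```text
(157, 192) [0.4425646  0.22885333 0.012     ]
(180, 157) [0.54216674 0.16777408 0.012     ]
(132, 157) [0.54318325 0.30235953 0.012     ]
```

View pics/ct.png

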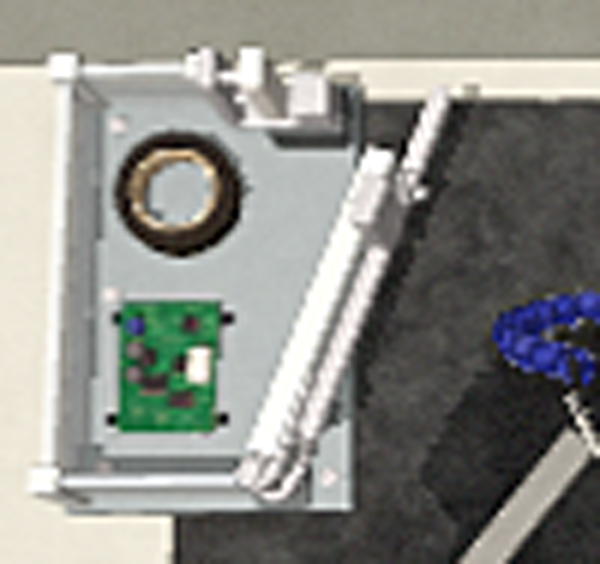

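View pics/cs.png

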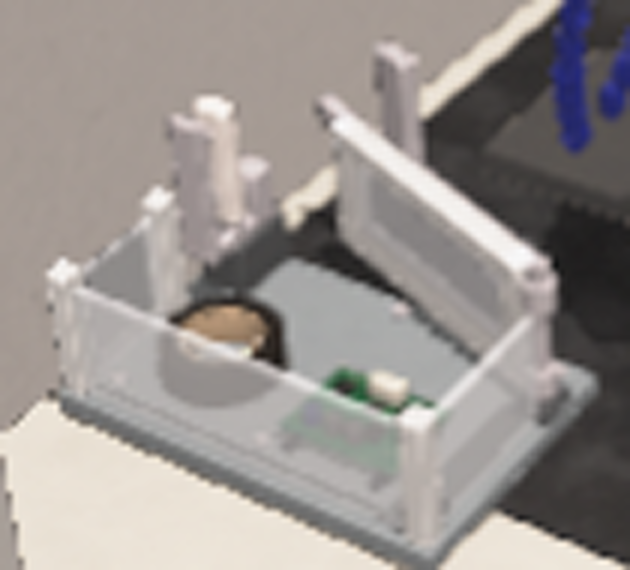

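Top crop: gate rail from the free edge (375,155) to the hinge (257,470). The tab top is at about (372,195), the lip top at about (312,93) and the pad top at about (252,60). Side crop: tab top (397,52), pad top (213,103), lip (255,165). Now I'll fit the poses.

```bash
cat > fit.py <<'E'
from h import *
from scipy.optimize import least_squares
ft=grab("top");fs=grab("side")
T=lambda x,y:((x+.5)/6-.5+122,(y+.5)/6-.5+146)
S=lambda x,y:((x+.5)/6-.5+150,(y+.5)/6-.5+195)
def R(p,a):
    c,s=np.cos(a),np.sin(a);return np.array([c*p[0]-s*p[1],s*p[0]+c*p[1],p[2]])
def bayw(q,p): return R(p,q[2])+[q[0],q[1],0]
def gate(q,p): # gate frame->world ; clockwise opening
    return bayw(q,R(p,-q[3])+[-.035,.09,0])
if __name__=="__main__":
    obs=[(ft,T(352,510),bayw,(-.065,.1,.012)),(ft,T(360,85),bayw,(-.065,-.1,.012)),(ft,T(70,510),bayw,(.065,.1,.012)),
     (fs,S(430,548),bayw,(.065,.1,.012)),(fs,S(598,378),bayw,(-.065,.1,.012)),(fs,S(58,390),bayw,(.065,-.1,.012)),
     (ft,T(377,153),gate,(0,-.15,.084)),(fs,S(342,118),gate,(0,-.15,.084)),(ft,T(372,195),gate,(-.013,-.12,.13)),(fs,S(397,50),gate,(-.013,-.12,.13)),
     (ft,T(443,90),gate,(-.013,-.188,.073))]
    r=lambda q:np.concatenate([proj(f,fn(q,p))-uv for f,uv,fn,p in obs])
    s=least_squares(r,[.44,.23,1.57,.4],loss="soft_l1");print(s.x);print(r(s.x).reshape(-1,2).round(1))
    q=s.x;np.save("q.npy",q)
    for n,p in(("tab",(-.013,-.12,.115)),("end",(-.013,-.17,.066)),("hinge",(0,0,.012)),("piv",(-.013,-.035,.066))):print(n,gate(q,p).round(4))
    for n,t,z,side in(("lip",T(312,93),.069,S(255,165)),("pad",T(252,60),.113,S(213,103))):
        w=atz(ft,*t,z);b=R(w-[q[0],q[1],0],-q[2]);w2,e=tri(ft,t,fs,side);print(n,b.round(4),R(w2-[q[0],q[1],0],-q[2]).round(4),e.round(4))
    for n,p in(("lipc",(-.052,-.08,.069)),("padc",(-.03,-.08,.113))):
        w=bayw(q,p);print(n,w.round(4),(proj(ft,w)-[122,146])*6,(proj(fs,w)-[150,195])*6)
E
python3 fit.py
```

```text
[0.43393766 0.22600749 1.571718   0.3431706 ]
[[ 0.5  0.5]
 [ 0.7  0. ]
 [-0.5  0.9]
 [-0.1  1.5]
 [-0.1 -0.7]
 [-0.5 -0. ]
 [ 1.1 -0.5]
 [-0.5  0.4]
 [-0.1  0.9]
 [-0.5  0.5]
 [ 0.4 -0.6]]
tab [0.4526 0.1384 0.115 ]
end [0.4997 0.1216 0.066 ]
hinge [0.344  0.1909 0.012 ]
piv [0.3726 0.1669 0.066 ]
lip [-0.0508 -0.0813  0.069 ] [-0.0523 -0.0788  0.0701] 0.005
pad [-0.0326 -0.0845  0.113 ] [-0.0337 -0.0825  0.1133] 0.0041
lipc [0.514  0.1741 0.069 ] [312.13570713  93.36519579] [244.98780458 162.56068444]
padc [0.514  0.1961 0.113 ] [243.19012125  67.62021912] [205.10022116 105.30654005]
```

```bash
python3 - <<'E'
from h import *
ft=grab("top");fs=grab("side")
for z in(.05,.1,.15,.2,.25,.3):
    w=atz(ft,207,204,z);print(z,w.round(3),proj(fs,w).round(0))
E
python3 -m pendant '[[[0,0,0,0,0,0.24,0.5],[0,0,0,0,0,0.24,0.5],[0,0,0,0,0,0.24,0.5],[0,0,0.0582,0,0.2114,0,0.5],[0,0,0.0582,0,0.2114,0,0.5],[0,0,0.0582,0,0.2114,0,0.5],[0,0,0.0582,0,0.2114,0,0.5],[0,0,0.0582,0,0.2114,0,0.5],[0,0,0.0582,0.0242,0.2114,0,0.5],[0,0,0.0582,0.0242,0.2114,0,0.5],[0,0,0.0582,0,0.2114,0,0.5],[0,0,0.0582,0,0.2114,0,0.5],[0,0,0.0582,0,0.2114,0,0.5],[0,0,0.0582,0,0.2114,0,0.5],[0,0,0,0,0,0,0.5]]]'
```

```text
0.05 [0.402 0.087 0.05 ] [242. 224.]
0.1 [0.393 0.082 0.1  ] [245. 209.]
0.15 [0.385 0.077 0.15 ] [248. 193.]
0.2 [0.377 0.072 0.2  ] [252. 177.]
0.25 [0.369 0.067 0.25 ] [256. 160.]
0.3 [0.361 0.062 0.3  ] [259. 142.]
time: 2.22
tool_pos: [0.4523, 0.1411, 0.4112]
tool_rot: [-0.0, 0.817, 0.577, -0.0]
contact_force: [-0.1, -0.4, -0.0]
gripper_width: 0.503
```

```bash
python3 -m pendant '[[[0,0,0,0,-0.011,-0.213,0.5],[0,0,0,0,0,-0.213,0.5],[0,0,0,0,0,-0.213,0.5],[0,0,0,0,0,-0.213,0.5],[0,0,0,0,0,-0.213,0.5],[0,0,0,0,0,0,0.5]]]'
python3 - <<'E'
from h import *
f=grab("side","pics/side1.png");a=f["frame"][150:270,170:290];a=cv2.resize(a,None,fx=5,fy=5,interpolation=cv2.INTER_CUBIC);cv2.imwrite("pics/cs1.png",a)
p=np.array(manip.state()["tool_pos"]);print(p,(proj(f,p)-[170,150])*5)
print([( (proj(f,np.array([.4526,.1384,z]))-[170,150])*5).round() for z in(.115,.13)])
E
```

```text
time: 2.98
tool_pos: [0.4494, 0.1341, 0.1403]
tool_rot: [-0.002, 0.819, 0.573, -0.005]
contact_force: [0.4, -0.0, -0.5]
gripper_width: 0.501
[0.45191472 0.1346318  0.14402176] [229.9261444  241.83777416]
[array([228., 291.]), array([226., 267.])]
```

View pics/cs1.png

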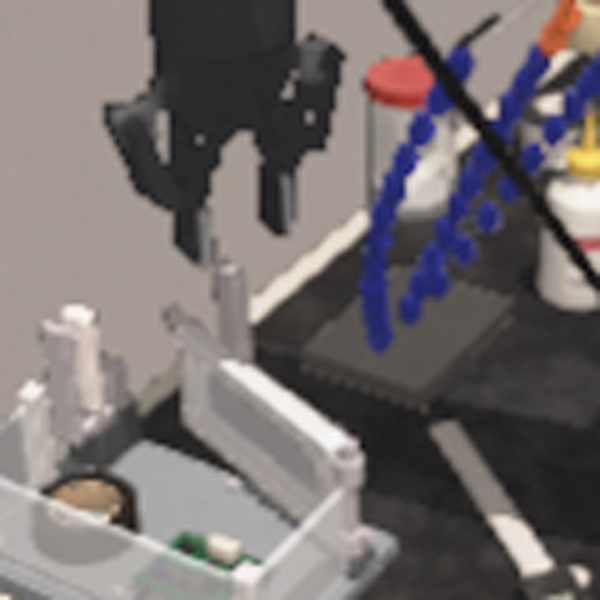

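The fingers straddle the tab: its top is at (230,262), between the fingertips at (205,262) and (280,235). The measured TCP is about 4 mm short in y, so I'll correct that, descend and grip.

```bash
python3 -m pendant '[[[0,0,0,0.003,0.016,0,0.5],[0,0,0,0,0,-0.06,0.5],[0,0,0,0,0,-0.06,0.5],[0,0,0,0,0,-0.06,0.5],[0,0,0,0,0,0,0.5],[0,0,0,0,0,0,0.5]]]'
python3 -m pendant '[[[0,0,0,0,0,0,0.3],[0,0,0,0,0,0,0.2],[0,0,0,0,0,0,0.0],[0,0,0,0,0,0,0.0],[0,0,0,0,0,0,0.0],[0,0,0,0,0,0,0.0]]]'; python3 - <<'E'
from h import *
f=grab("side","pics/side2.png");g=grab("top")
a=cv2.resize(f["frame"][160:260,180:270],None,fx=5,fy=5,interpolation=cv2.INTER_CUBIC)
b=cv2.resize(g["frame"][146:246,130:200],None,fx=5,fy=5,interpolation=cv2.INTER_CUBIC);cv2.imwrite("pics/c2.png",np.hstack([a,b[:,:350]]))
E
```

```text
time: 3.78
tool_pos: [0.4537, 0.1395, 0.1]
tool_rot: [-0.0, 0.819, 0.574, -0.0]
contact_force: [-0.7, -0.0, 0.9]
gripper_width: 0.5
time: 4.53
tool_pos: [0.454, 0.1393, 0.1006]
tool_rot: [0.001, 0.819, 0.574, 0.0]
contact_force: [-0.1, -2.7, 5.4]
gripper_width: 0.109
```

View pics/c2.png

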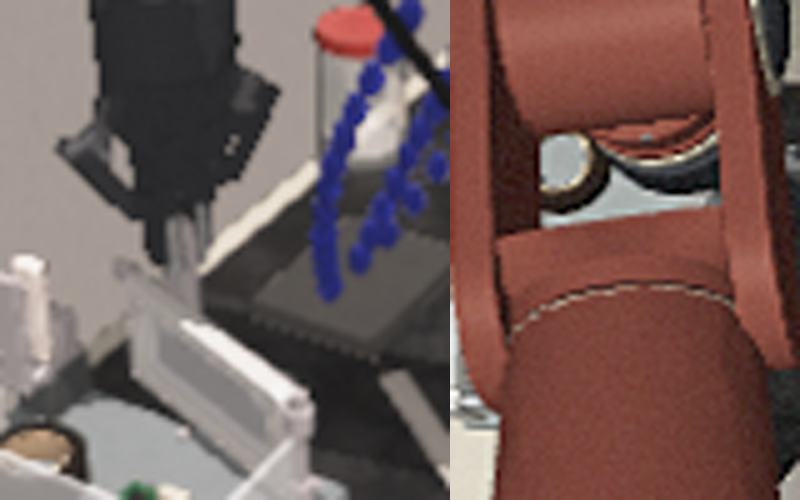

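Gripped: the opening is 0.109, about 9 mm, and the picture shows the fingers closed on the tab at (180,250). Next I'll lift the bar 0.2 rad about its pivot.

```bash
python3 -m pendant '[[[-0.0054,-0.015,0,-0.0069,0.0025,0.0168,0],[-0.0054,-0.015,0,-0.0077,0.0027,0.0164,0],[-0.0054,-0.015,0,-0.0085,0.003,0.016,0],[-0.0054,-0.015,0,-0.0092,0.0033,0.0156,0],[0,0,0,0,0,0,0],[0,0,0,0,0,0,0]]]'
cat > swing.py <<'E'
# rows to rotate the TCP about the hinge by total a in n rows
import sys; from h import *
q=np.load("q.npy");s=manip.state();p=np.array(s["tool_pos"]);print(p,s["contact_force"],s["gripper_width"])
hx,hy=.3440,.1909;n=int(sys.argv[2]);d=float(sys.argv[1])/n
r=p[:2]-[hx,hy];print("r",np.hypot(*r),"ang",np.arctan2(r[1],r[0]))
for i in range(n):
    c,t=np.cos(d),np.sin(d);r2=np.array([c*r[0]-t*r[1],t*r[0]+c*r[1]]);print("az %.4f"%(d/np.pi),((r2-r)/.25).round(4));r=r2
E
python3 swing.py 0.28 8
```

```text
time: 5.38
tool_pos: [0.4461, 0.1422, 0.1167]
tool_rot: [0.082, 0.814, 0.571, 0.058]
contact_force: [1.9, -4.0, 3.3]
gripper_width: 0.108
[0.44612223 0.14223005 0.11671297] [ 1.93143552 -4.02799882  3.27605251] 0.10800651241024412
r 0.11312697958911264 ang -0.44474094473279924
az 0.0111 [0.0066 0.0144]
az 0.0111 [0.0061 0.0146]
az 0.0111 [0.0055 0.0148]
az 0.0111 [0.005 0.015]
az 0.0111 [0.0045 0.0152]
az 0.0111 [0.004  0.0153]
az 0.0111 [0.0034 0.0155]
az 0.0111 [0.0029 0.0156]
```

```bash
python3 -m pendant '[[[0,0,0.0111,0.0066,0.0144,0,0],[0,0,0.0111,0.0061,0.0146,0,0],[0,0,0.0111,0.0055,0.0148,0,0],[0,0,0.0111,0.005,0.015,0,0],[0,0,0.0111,0.0045,0.0152,0,0],[0,0,0.0111,0.004,0.0153,0,0],[0,0,0.0111,0.0034,0.0155,0,0],[0,0,0.0111,0.0029,0.0156,0,0],[0,0,0,0,0,0,0],[0,0,0,0,0,0,0]]]'
python3 swing.py 0.07 5
python3 - <<'E'
from h import *
f=grab("side","pics/side3.png");g=grab("top")
a=cv2.resize(f["frame"][160:260,150:250],None,fx=5,fy=5,interpolation=cv2.INTER_CUBIC)
b=cv2.resize(g["frame"][140:240,130:190],None,fx=5,fy=5,interpolation=cv2.INTER_CUBIC);cv2.imwrite("pics/c3.png",np.hstack([a,b]))
E
```

```text
time: 6.62
tool_pos: [0.4559, 0.1723, 0.1167]
tool_rot: [0.073, 0.727, 0.679, 0.069]
contact_force: [3.0, -3.6, 3.4]
gripper_width: 0.11
[0.45592759 0.17228694 0.11667555] [ 3.01815803 -3.58801013  3.36198872] 0.10951145777352982
r 0.11346467399918231 ang -0.16478758763378137
az 0.0045 [0.001  0.0063]
az 0.0045 [0.0009 0.0063]
az 0.0045 [0.0008 0.0063]
az 0.0045 [0.0007 0.0063]
az 0.0045 [0.0006 0.0063]
```

View pics/c3.png

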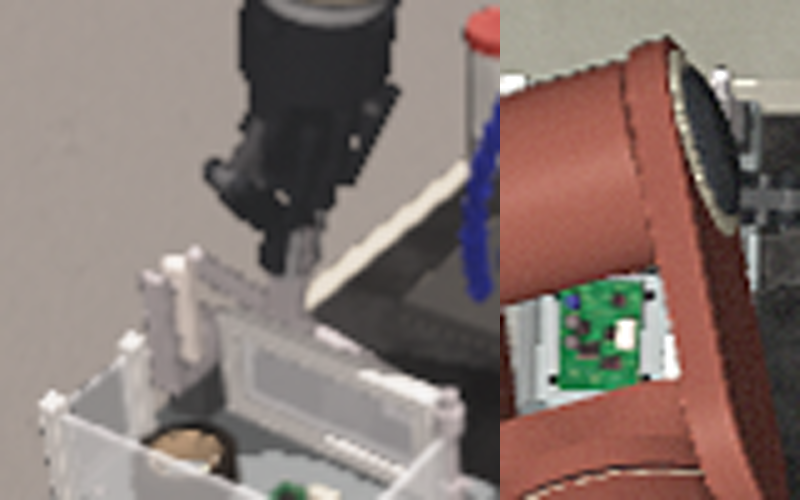

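The side view shows the bar raised, its end at (195,258), just outside the white pad at (178,262). The resting load in the grip is Fy about −3.6 N. I'll approach the pad in small steps.

```bash
python3 -m pendant '[[[0,0,0.0045,0.001,0.0063,0,0],[0,0,0.0045,0.0009,0.0063,0,0],[0,0,0.0045,0.0008,0.0063,0,0],[0,0,0,0,0,0,0],[0,0,0,0,0,0,0]]]'
python3 -m pendant '[[[0,0,0.0045,0.0007,0.0063,0,0],[0,0,0.0045,0.0006,0.0063,0,0],[0,0,0,0,0,0,0],[0,0,0,0,0,0,0]]]'
```

```text
time: 7.35
tool_pos: [0.4566, 0.177, 0.1167]
tool_rot: [0.072, 0.713, 0.694, 0.07]
contact_force: [3.3, -4.5, 4.0]
gripper_width: 0.107
time: 7.85
tool_pos: [0.457, 0.1801, 0.1167]
tool_rot: [0.071, 0.703, 0.704, 0.071]
contact_force: [3.9, -4.2, 2.7]
gripper_width: 0.107
```

```bash
python3 -m pendant '[[[0,0,0.0022,0.0003,0.0032,0,0],[0,0,0.0022,0.0003,0.0032,0,0],[0,0,0,0,0,0,0],[0,0,0,0,0,0,0]]]'
python3 -m pendant '[[[0,0,0.0022,0.0003,0.0032,0,0],[0,0,0,0,0,0,0],[0,0,0,0,0,0,0]]]'
```

```text
time: 8.35
tool_pos: [0.4571, 0.1817, 0.1167]
tool_rot: [0.071, 0.698, 0.709, 0.072]
contact_force: [3.2, -4.5, 3.7]
gripper_width: 0.104
time: 8.72
tool_pos: [0.4572, 0.1822, 0.1167]
tool_rot: [0.071, 0.695, 0.712, 0.072]
contact_force: [3.6, -5.7, 3.7]
gripper_width: 0.107
```

```bash
python3 -m pendant '[[[0,0,0.0022,0.0003,0.0032,0,0],[0,0,0,0,0,0,0],[0,0,0,0,0,0,0]]]'
```

```text
time: 9.1
tool_pos: [0.4572, 0.1827, 0.1167]
tool_rot: [0.07, 0.693, 0.714, 0.072]
contact_force: [3.1, -6.0, 4.1]
gripper_width: 0.108
```

```bash
python3 -m pendant '[[[0,0,0.0022,0.0002,0.0032,0,0],[0,0,0,0,0,0,0],[0,0,0,0,0,0,0]]]'
```

```text
time: 9.48
tool_pos: [0.4573, 0.1833, 0.1167]
tool_rot: [0.07, 0.691, 0.716, 0.072]
contact_force: [2.5, -7.6, 3.7]
gripper_width: 0.11
```

```bash
python3 -m pendant '[[[0,0,0.0022,0.0002,0.0032,0,0],[0,0,0,0,0,0,0],[0,0,0,0,0,0,0]]]'
```

```text
time: 9.85
tool_pos: [0.4573, 0.1838, 0.1167]
tool_rot: [0.07, 0.688, 0.718, 0.072]
contact_force: [3.2, -8.7, 5.1]
gripper_width: 0.102
```

```bash
python3 -m pendant '[[[0,0,0.0022,0.0002,0.0032,0,0],[0,0,0,0,0,0,0],[0,0,0,0,0,0,0]]]'
```

```text
time: 10.22
tool_pos: [0.4574, 0.1844, 0.1167]
tool_rot: [0.07, 0.686, 0.721, 0.072]
contact_force: [2.5, -10.2, 4.9]
gripper_width: 0.107
```

```bash
python3 -m pendant '[[[0,0,0.0022,0.0002,0.0032,0,0],[0,0,0,0,0,0,0],[0,0,0,0,0,0,0]]]'
```

```text
time: 10.6
tool_pos: [0.4574, 0.1849, 0.1167]
tool_rot: [0.07, 0.684, 0.723, 0.072]
contact_force: [1.0, -12.1, 5.3]
gripper_width: 0.108
```

```bash
python3 -m pendant '[[[0,0,0.0022,0.0001,0.0032,0,0],[0,0,0,0,0,0,0],[0,0,0,0,0,0,0]]]'; python3 - <<'E'
from h import *
print(manip.state()["contact_force"])
f=grab("side","pics/side4.png");g=grab("top")
a=cv2.resize(f["frame"][190:250,165:240],None,fx=8,fy=8,interpolation=cv2.INTER_CUBIC);cv2.imwrite("pics/c4.png",a)
E
```

```text
time: 10.98
tool_pos: [0.4574, 0.1855, 0.1166]
tool_rot: [0.07, 0.681, 0.725, 0.072]
contact_force: [1.8, -13.1, 5.7]
gripper_width: 0.109
[  1.83759584 -13.1428269    5.69376867]
```

View pics/c4.png

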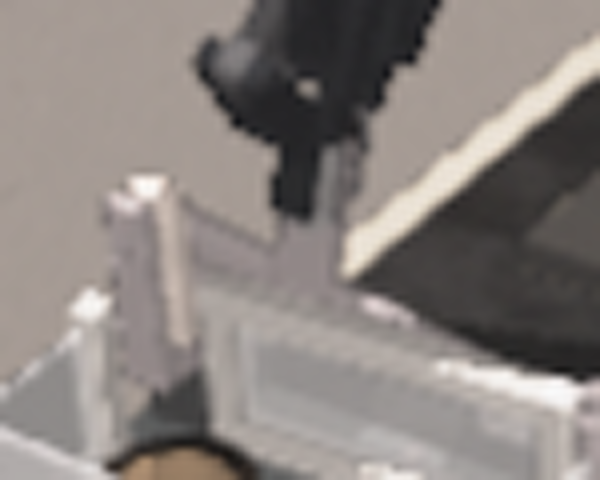

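The bar is against the pad with gate angle near −0.054, where the lip should be cleared, and the force agrees. After one more half step I'll lower to about 0.1 rad.

```bash
python3 -m pendant '[[[0,0,0.0012,0.0001,0.0024,0,0],[0,0,0,0,0,0,0],[-0.0009,0.0159,0,0.0097,0.0006,-0.0156,0],[-0.0009,0.0159,0,0.009,0.0005,-0.016,0],[0,0,0,0,0,0,0],[0,0,0,0,0,0,0]]]'
```

```text
time: 11.82
tool_pos: [0.4623, 0.1861, 0.1084]
tool_rot: [0.035, 0.683, 0.729, 0.036]
contact_force: [4.1, -12.0, 4.4]
gripper_width: 0.11
```

```bash
python3 -m pendant '[[[-0.0004,0.0064,0,0.0034,0.0002,-0.0066,0],[0,0,0,0,0,0,0],[0,0,0,0,0,0,0]]]'
```

```text
time: 12.2
tool_pos: [0.463, 0.1861, 0.1071]
tool_rot: [0.028, 0.683, 0.729, 0.028]
contact_force: [0.6, -13.3, 5.5]
gripper_width: 0.105
```

```bash
python3 -m pendant '[[[-0.0004,0.0064,0,0.0033,0.0002,-0.0066,0],[0,0,0,0,0,0,0],[0,0,0,0,0,0,0]]]'
```

```text
time: 12.58
tool_pos: [0.4637, 0.1862, 0.1054]
tool_rot: [0.021, 0.683, 0.73, 0.021]
contact_force: [1.2, -12.7, 6.9]
gripper_width: 0.106
```

```bash
python3 -m pendant '[[[-0.0004,0.0064,0,0.0032,0.0002,-0.0067,0],[0,0,0,0,0,0,0],[0,0,0,0,0,0,0]]]'
```

```text
time: 12.95
tool_pos: [0.4645, 0.1862, 0.1037]
tool_rot: [0.015, 0.683, 0.73, 0.013]
contact_force: [1.1, -12.4, 6.2]
gripper_width: 0.107
```

```bash
python3 -m pendant '[[[-0.0004,0.0064,0,0.0031,0.0002,-0.0067,0],[0,0,0,0,0,0,0],[-0.0002,0.0048,0,0.0023,0.0001,-0.005,0],[0,0,0,0,0,0,0],[0,0,0,0,0,0,0]]]'; python3 - <<'E'
from h import *
f=grab("side","pics/side5.png")
a=cv2.resize(f["frame"][190:250,165:240],None,fx=8,fy=8,interpolation=cv2.INTER_CUBIC);cv2.imwrite("pics/c5.png",a)
E
```

```text
time: 13.58
tool_pos: [0.4658, 0.1863, 0.1008]
tool_rot: [0.002, 0.683, 0.73, 0.001]
contact_force: [0.3, -12.3, 7.0]
gripper_width: 0.108
```

View pics/c5.png

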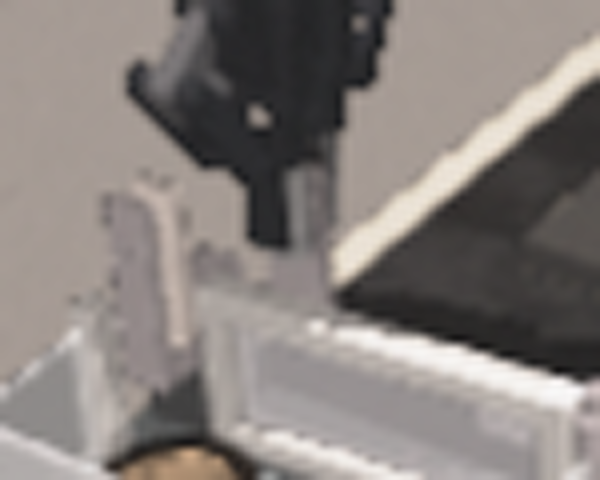

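The bar looks down: the TCP is back at its grasp height with no upward reaction. I'll ease back a little, then open slowly.

```bash
python3 -m pendant '[[[0,0,0,0,-0.004,0,0],[0,0,0,0,0,0,0],[0,0,0,0,-0.004,0,0],[0,0,0,0,0,0,0],[0,0,0,0,0,0,0]]]'
```

```text
time: 14.25
tool_pos: [0.4657, 0.1854, 0.1008]
tool_rot: [0.001, 0.684, 0.73, 0.002]
contact_force: [0.3, -8.1, 5.7]
gripper_width: 0.106
```

```bash
python3 -m pendant '[[[0,0,0,0,0,0,0.2],[0,0,0,0,0,0,0.4],[0,0,0,0,0,0,0.5],[0,0,0,0,0,0,0.5],[0,0,0,0,0,0.06,0.5],[0,0,0,0,0,0.1,0.5],[0,0,0,0,0,0.2,0.5],[0,0,0,0,0,0.2,0.5],[0,0,0,0,-0.2,0.2,0.5],[0,0,0,0,-0.2,0.2,0.5],[0,0,0,0,-0.2,0.1,0.5],[0,0,0,0,-0.2,0.1,0.5],[0,0,0,0,-0.2,0,0.5],[0,0,0,0,-0.2,0,0.5],[0,0,0,0,-0.2,0,0.5],[0,0,0,0,-0.2,0,0.5],[0,0,0,0,0,0,0.5]]]'; python3 - <<'E'
from h import *
f=grab("side","pics/side6.png");g=grab("top","pics/top6.png")
a=cv2.resize(f["frame"][190:260,160:240],None,fx=5,fy=5,interpolation=cv2.INTER_CUBIC)
b=cv2.resize(g["frame"][146:216,132:212],None,fx=5,fy=5,interpolation=cv2.INTER_CUBIC);cv2.imwrite("pics/c6.png",np.hstack([a,b]))
from fit import gate
q=np.load("q.npy")
for th in(-.065,-.05,.09):
  q[3]=th
  for p in((-.013,-.12,.13),(-.013,-.188,.073),(0,-.15,.084)):
    w=gate(q,p);print(th,p,((proj(f,w)-[160,190]+.5)*5).round(),((proj(g,w)-[132,146]+.5)*5+[400,0]).round())
E
```

```text
time: 16.38
tool_pos: [0.4646, -0.2041, 0.3794]
tool_rot: [0.001, 0.684, 0.729, 0.002]
contact_force: [0.7, -0.2, 0.7]
gripper_width: 0.5
-0.065 (-0.013, -0.12, 0.13) [207. 105.] [566. 145.]
-0.065 (-0.013, -0.188, 0.073) [111. 162.] [582.  45.]
-0.065 (0, -0.15, 0.084) [152. 175.] [556. 111.]
-0.05 (-0.013, -0.12, 0.13) [209. 103.] [569. 145.]
-0.05 (-0.013, -0.188, 0.073) [114. 159.] [587.  45.]
-0.05 (0, -0.15, 0.084) [155. 173.] [560. 111.]
0.09 (-0.013, -0.12, 0.13) [232.  90.] [603. 149.]
0.09 (-0.013, -0.188, 0.073) [148. 138.] [636.  49.]
0.09 (0, -0.15, 0.084) [180. 154.] [600. 111.]
```

View pics/c6.png

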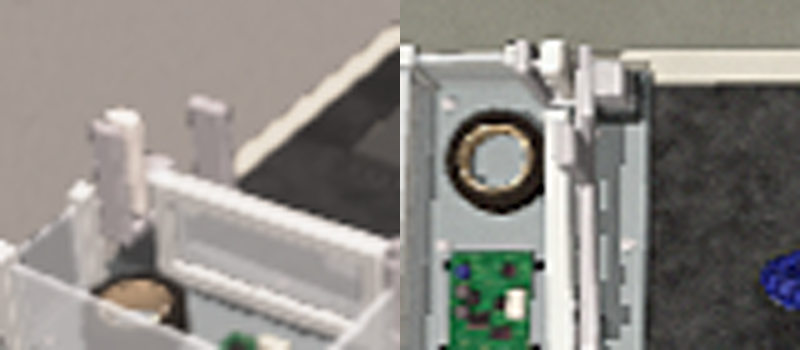

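The tab top is at (208,102) in the side half and (567,148) in the top half. That matches gate angle −0.05 to −0.06 with the bar level. The bar end at (583,60) lies between the pad and the lip, and the tape has not moved.

```bash
python3 -c "
from plant import manip
print(manip.job_done())"
```

```text
the job is handed in; nothing more can be done
None
```

The gate is shut with the bar down behind the keeper's lip, and I handed the job in at about 16.5 s of the 64 s allowed; no verdict is reported.

**What I did:** I gripped the thumb tab and lifted the bar about 0.2 rad. I then swung the gate from about 0.34 rad to about −0.055 rad against the sprung pad. The peak side force read at the tab was about 13 N, roughly 9 N above the resting load in the grip. I lowered the bar behind the lip in small steps, eased off, opened the gripper and moved the arm away.

**Last checks:**
- **Gate and bar:** both cameras put the tab where it belongs for a gate angle of −0.05 to −0.06 rad with the bar level. The bar end sits between lip and pad, and the gate stayed put after release.
- **Robot:** the force after withdrawing was within 1 N of zero, so it touches nothing.
- **Bystanders:** the tape roll lies where it was. I did not measure the jar, reel or cutters again, but the arm did not work near them.

**Disagreement and limit:** the force sensor carried a resting load of about 4 N while gripping, so its readings are only good to a few newtons. The keeper stood about 8 to 9 mm inward of its nominal place by the pictures, and that agreed with where the bar met the pad.

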